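# Slide the leaf plate out and seat it on the pin

## Robot

A 6-joint arm with a two-finger parallel gripper is mounted at the origin on the work surface. World frame = base frame: x ahead of the robot, y to its left, z up, the work surface at z = 0. Lengths are in mm, angles in rad, forces in N, time in s.
With the tool pointing down it reaches from about 350 to 875 mm from the base axis. Payload 4.2 kg.
Tool frame: the origin (TCP) lies on the centre line of the jaws, within the pads' length; the fingertips stand 25 mm ahead of it and the grasp point (between the pads) lies 6 mm ahead of it; x points along the fingers, z is the direction in which the jaws open and shut, and the axes are right-handed (so a half turn about x gives the same grasp; the last joint's range is limited). The gripper opens to 85 mm and grips with 20 to 120 N. Pads are 22 mm wide; open, the fingers measure 114 mm over their backs; the gripper's body (76 mm by 85 mm) begins 54 mm behind the grasp point. The pads swing forward as they close: fully open they stand 13 mm farther back than shut.
Start: joints at [1.493, 0.385, 0.008, 0, -1.194, -0.259], TCP at [206.51, 589.875, 256.312] pointing down, gripper open.
Joint ranges: [-3.14, 3.14], [-1.21, 2.06], [-1.07, 1.41], [-3.16, 2.05], [-2.99, -0.16], [-3.1, 3.1]. Speed limits (rad/s): [2.79, 2.79, 3.14, 3.14, 3.14, 3.14].

## Interface

Orientations are given as a 3x3 rotation matrix whose columns are the frame's x, y, z axes.
In Python, from rig import env, camera gives the robot as it stands. The module is installed in compiled form; this text tells all that it offers.
- The arm moves only by the tool servo_tool, never from a script. Its argument "plan" is a list that holds one entry, the list of rows, each a list of 5 numbers: the shift along the tool's x, y, z in cm, then the turn about the tool's x in degrees, then the finger opening in cm, from 0 to 8.54. In form: [[[tx, ty, tz, roll, fingers], ...]]. A call has exactly 10 rows; each row shifts and turns the commanded pose from where the row before left it, along the tool's axes as they then stand; what a row does not reach is not made up. A row lasts 1/8 s, in which the tool goes at most 62.5 mm and 10.7 degrees, less where a joint would pass 70% of its speed; a pose out of reach is approached as far as the arm can. A call with a gripper value outside its range is refused whole. The fingers move at their own pace and stop on an object; "grip_force" is the grip in N (left out, the last holds). Time passes only in rows, so rows that do not move let the fingers close, or fill a call up. It gives the time, the measured TCP pose, the force and the opening at its end, in the units of the state.
- env.read_state(): the state, without advancing time (a new reading comes with each control period).
- camera(name): name is "side" or "top" or "wrist"; returns a dict with "img" (420x560x3 uint8, blue, green, red), "range_z" (420x560 float32, mm along the optical axis (not along the pixel's ray), 0 where there is no reading), "fx", "fy", "cx", "cy" (pixels), "R" (3x3) and "t" (3): a world point X has camera coordinates R X + t. Camera axes: x right, y down, z forward; pixel columns grow to the right and rows downward; lengths in mm; the calibration is good to about 2 mm. A picture is of the moment at which its call begins.
- env.job_done(): hands the job in, once; it reports no verdict.
The state is a dict: "time": time; "q": joint angles; "joint_velocities": joint speeds; "joint_torque": joint torques, N m; "eef_pos": TCP position; "orientation": TCP orientation; "ft_force": force on the tool from outside, world axes, zero at the start; "torque": the same for the moment, N m; "finger_gap": finger opening in mm.
Only numpy, scipy, OpenCV 4.12 (cv2) and the standard library are available. Lean on these libraries where they do the work, as an engineer would, in place of code of your own. Each camera call takes 0.05 s, during which the arm holds its last target.

## Task

On the wooden loading board, slide the steel plate that has the round hole out along its groove until it overhangs the front edge and can be pinched; then lift it off and lay it flat on the white forming block, with its hole down over the pin and the plate square to the block. Press gently throughout, do not let the plate fall, and leave the blank plate and everything else where it is.

Things in the scene. Friction and masses are not known exactly. Their poses are not given: they have to be found in the camera images.
- board: Fixed wooden loading board, 190 (x) by 150 mm (y), top 62 mm above the table. Origin: centre of its footprint, on the table. Front edge at x = -95 mm (its -x side, nearer the robot), free in front; its bearers are set back 55 mm, 30 mm free height under it. Two grooves along x, centred at y = +35 and -35 mm, 54 mm wide, 5 mm deep (floor at 57 mm), slick plastic-faced, open at the front.
- groove_left (a point): Middle of the mouth of the +y groove: on the groove's floor at the board's front edge; axes as the board's. In its groove a plate's top is 2 mm below the board's top and its sides about 2 mm from the walls, so it cannot be gripped there; past the edge nothing is below it
- groove_right (a point): The same for the -y groove
- plate: Plate to move: loose thin steel plate, 130 (x) by 50 (y) by 3 mm, about 0.15 kg (varies), vein lines, one 14 mm round hole 25 mm from its rear (+x) end. Origin: centre of its underside. In either groove, x along the board's, front end 12 to 42 mm behind the front edge. Tips off if half overhangs. A finger pressing 4 to 10 N drags it (friction 0.2); touch down below 10 mm/s, over 25 N is too hard
- plate_hole (a point): Centre of the plate's hole at its underside, 40 mm from the plate's origin along +x
- blank: Bystander: a loose plate of the same size and look without a hole, lying in the other groove; origin at the centre of its underside
- block: Fixed white plastic forming block, 84 mm (x) by 60 mm (y), flat top 60 mm above the table, nothing beside it. Origin: centre of its footprint, on the table. The seated plate lies along the block's x axis, hole over the pin, its holeless end overhanging the block's front (-x) face by 42 mm.
- pin (a point): Foot of the upright steel pin on the block's top, 21 mm from the block's centre along its +x: 10 mm in diameter up to 9 mm above the top, then tapering to 5 mm at 13 mm. Axes as the block's
- jar: Bystander: amber glass jar, 52 mm in diameter, 62 mm high; origin at the centre of its underside
- cutter: Bystander: steel ring cutter, 52 mm in diameter, 28 mm high; origin at the centre of its underside
- bowl: Bystander: steel bowl, 150 mm in diameter, 60 mm high; origin at the centre of its underside
- cup: Bystander: white cup, 80 mm in diameter, 85 mm high; origin at the centre of its underside
- tin: Bystander: red box, 90 by 130 by 50 mm; origin at the centre of its underside
- spatula: Bystander: spatula lying on the table at the side, about 250 mm long; origin on its underside
There are look-alikes about, which are no part of the job. Leave any purple look-alike of the block alone.

How it is judged:
By the outcome, as a careful person would: the job done as asked, in the order asked, and still so for the second after the job is handed in, with the robot touching nothing.
It also fails if it takes over 72 s, if anything falls off the work surface, if the arm or the gripper's body presses on something with over 40 N, if the wrist force passes 120 N, or if a joint passes its speed limit or range.

## Working session

There is one attempt and no reset: what is moved stays moved. The work goes in short steps, Python scripts to look and compute and a tool call to move; the robot and the scene stay as the last step left them, time stands still between calls to the robot, and variables do not carry over. Pictures are saved under pics/ and viewed, and the job is handed in when it is done.

Besides the shell and the picture viewer there is one more tool, called as a command line: name --argument value ..., lists and objects as JSON in quotes. servo_tool: Moves the arm, as the interface text tells. Its arguments: {"type":"object","properties":{"plan":{"type":"array"},"grip_force":{"type":"number"}},"required":["plan"]}

```bash
mkdir -p pics; cat > h.py <<'E'
import numpy as np, cv2
from rig import env, camera
def cam(n,save=None):
    c=camera(n)
    if save: cv2.imwrite('pics/'+save,c['img'])
    return c
def cloud(c):
    z=c['range_z'].astype(float); v,u=np.mgrid[:z.shape[0],:z.shape[1]]
    P=np.dstack([(u-c['cx'])/c['fx']*z,(v-c['cy'])/c['fy']*z,z])
    W=(P-np.array(c['t']).ravel())@np.array(c['R']); W[z<=0]=np.nan
    return W
def st():
    s=env.read_state(); print(s['time'],np.round(s['eef_pos'],1),np.round(s['ft_force'],1),np.round(s['finger_gap'],1)); print(np.round(s['orientation'],4).tolist(),np.round(s['q'],3)); return s
E
python3 - <<'E'
from h import *
st()
for n in ['top','side','wrist']:
    c=cam(n,n+'0.png'); np.savez('/tmp/'+n+'0.npz',W=cloud(c),**c); print(n,c['fx'],c['fy'],c['cx'],c['cy'],np.round(c['R'],3).tolist(),np.round(c['t'],1))
E
```

```text
0.0 [206.3 589.4 255.2] [ 0.5  0.  -0.6] 85.4
[[-0.0007, 0.9437, -0.3307], [-0.0021, -0.3307, -0.9437], [-1.0, 0.0001, 0.0022]] [ 1.493e+00  3.860e-01  7.000e-03 -1.000e-03 -1.194e+00 -2.590e-01]
top 428.43863351028307 428.43863351028307 282.4337001506879 207.04504728263305 [[0.018, -1.0, -0.002], [-0.98, -0.017, -0.197], [0.197, 0.005, -0.98]] [   8.8  602.7 1179.2]
side 409.8102135856055 409.8102135856055 284.35145877726046 216.09427627999176 [[0.883, -0.47, -0.006], [-0.306, -0.565, -0.766], [0.357, 0.678, -0.642]] [-516.4  219.  1067. ]
wrist 378.3442242368862 378.3442242368862 282.04220001248376 207.1275457258143 [[-0.331, -0.944, 0.003], [-0.904, 0.318, 0.286], [-0.27, 0.092, -0.958]] [623.7 -36.8 380. ]
```

```bash
ls
```

```text
h.py
pics
```

View pics/top0.png

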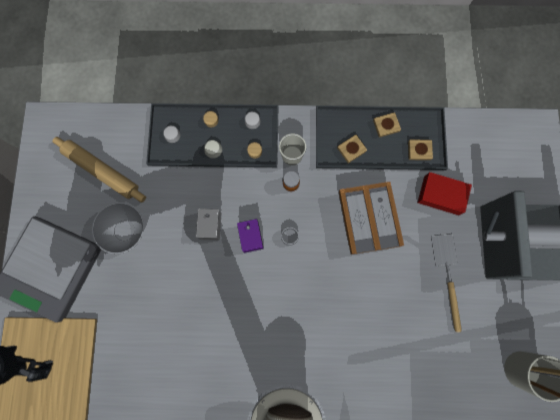

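View pics/side0.png

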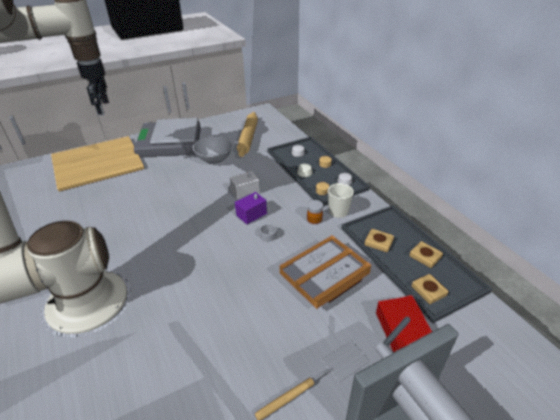

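View pics/wrist0.png

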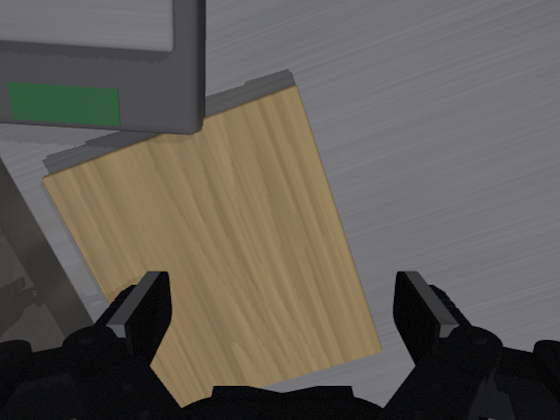

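```bash
python3 - <<'E'
from h import *
d=np.load('/tmp/top0.npz'); I=d['img']; W=d['W']
a=cv2.resize(I[170:265,325:420],(600,600),interpolation=cv2.INTER_CUBIC)
b=cv2.resize(I[195:260,185:300],(800,452),interpolation=cv2.INTER_CUBIC)
cv2.imwrite('pics/b0.png',a);cv2.imwrite('pics/k0.png',b)
for n,(u0,u1,v0,v1),(z0,z1) in [('board',(325,420,170,265),(54,75)),('block',(185,228,195,250),(54,70)),('purple',(230,275,210,260),(40,80)),('jar',(275,305,165,195),(40,80)),('cup',(275,310,130,167),(60,100)),('cutter',(275,305,218,250),(15,40))]:
    w=W[v0:v1,u0:u1].reshape(-1,3); w=w[(w[:,2]>z0)&(w[:,2]<z1)]
    r=cv2.minAreaRect(w[:,:2].astype(np.float32)); print(n,len(w),r,np.median(w[:,2]))
E
```

```text
board 3297 ((577.6904296875, -235.8614501953125), (191.19732666015625, 151.20956420898438), 10.098785400390625) 59.79742347412411
block 586 ((551.2733764648438, 235.9921417236328), (60.3118896484375, 84.24481201171875), 88.76163482666016) 58.755438231764934
purple 624 ((519.9127197265625, 112.91869354248047), (84.67803955078125, 60.05360412597656), 13.02454948425293) 58.8268880829219
jar 201 ((686.5960083007812, -3.8894519805908203), (44.083152770996094, 41.633087158203125), 3.0515859127044678) 60.72693023137416
cup 235 ((777.8338012695312, -5.189571380615234), (79.28579711914062, 76.09876251220703), 0.8124018311500549) 80.40337597314961
cutter 64 ((523.20751953125, -2.449892044067383), (47.92006301879883, 49.99394989013672), 0.4884790778160095) 25.990640179525734
```

View pics/b0.png

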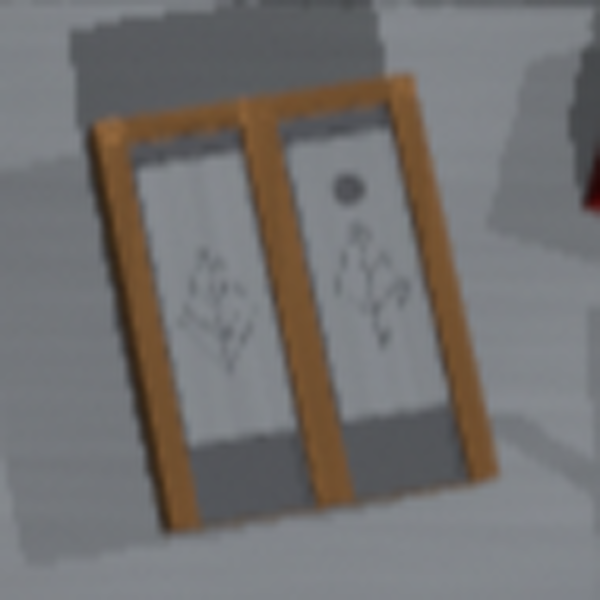

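View pics/k0.png

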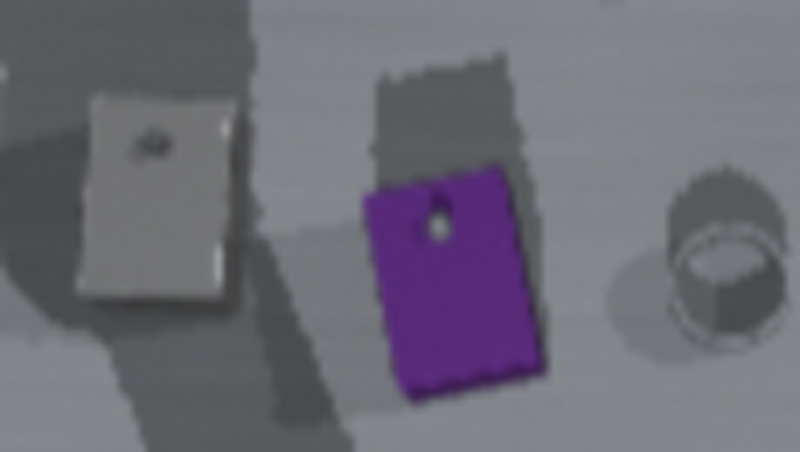

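```bash
python3 - <<'E'
from h import *
s=env.read_state();T=np.array(s['orientation']);p=np.array(s['eef_pos'])
d=np.load('/tmp/wrist0.npz'); C=-d['R'].T@d['t']; print('cam in tool',T.T@(C-p)); print('cam axes in tool\n',(d['R']@T).round(3))
d=np.load('/tmp/top0.npz');W=d['W']
O=np.array([577.7,-235.9]);a=np.radians(10.1);ex=np.array([np.cos(a),np.sin(a)]);ey=np.array([-ex[1],ex[0]])
L=np.dstack([(W[...,:2]-O)@ex,(W[...,:2]-O)@ey])
m=(abs(L[...,0])<90)&(abs(L[...,1]+35)<18)
for x in range(-95,95,6):
    k=m&(abs(L[...,0]-x)<3); print(x,round(np.nanmedian(W[...,2][k]),1),round(d['img'][k].mean()),end='; ')
# hole centre
I=d['img'][170:265,325:420].mean(2); print()
hu,hv=325+348*95/600,170+188*95/600
print('hole local',L[int(round(hv)),int(round(hu))])
E
```

```text
cam in tool [-1.17506533e+02  7.35201870e+01  1.12994227e-01]
cam axes in tool
 [[-0.001 -0.     1.   ]
 [-0.286 -0.958 -0.001]
 [ 0.958 -0.286  0.001]]
  return np.nanmean(a, axis, out=out, keepdims=keepdims)
<stdin>:9: RuntimeWarning: Mean of empty slice.
  ret = ret.dtype.type(ret / rcount)
Traceback (most recent call last):
ValueError: cannot convert float NaN to integer
```

```bash
python3 - <<'E' 2>/dev/null
from h import *
d=np.load('/tmp/top0.npz');W=d['W']
O=np.array([577.7,-235.9]);a=np.radians(10.1);ex=np.array([np.cos(a),np.sin(a)]);ey=np.array([-ex[1],ex[0]])
L=np.dstack([(W[...,:2]-O)@ex,(W[...,:2]-O)@ey])
m=(abs(L[...,0])<94)&(abs(L[...,1]+35)<18)
for x in range(-90,92,6):
    k=m&(abs(L[...,0]-x)<3); print(x,round(np.nanmedian(W[...,2][k]),1),round(d['img'][k].mean()),end='; ')
hu,hv=325+348*95/600,170+188*95/600
print('\nhole local',L[int(round(hv)),int(round(hu))])
T=O-60*ex; print('view target TCP at', O+ex*(-35)-35*ey)
E
```

```text
-90 56.1 86; -84 55.9 86; -78 56.2 86; -72 56.3 86; -66 57.3 87; -60 57.3 96; -54 58.6 130; -48 58.7 135; -42 58.8 135; -36 58.8 135; -30 59.9 134; -24 59.2 130; -18 60.3 131; -12 60.3 130; -6 60.4 125; 0 60.5 127; 6 59.3 130; 12 59.1 128; 18 59.6 131; 24 58.7 129; 30 60.3 131; 36 59.1 134; 42 59.6 121; 48 57.8 115; 54 59.2 125; 60 59.8 133; 66 59.7 132; 72 57.5 111; 78 56.1 85; 84 58.0 83; 90 61.5 80; 
hole local [ 45.76379668 -36.39202949]
view target TCP at [ 549.38022411 -276.49544671]
```

servo_tool --plan '[[[0,0,0,-9.8,0],[0,0,0,-9.8,0],[0,0,0,-9.8,0],[0.35,1.5,5.95,0,0],[0.35,1.5,5.95,0,0],[0.35,1.5,5.95,0,0],[0.35,1.5,5.95,0,0],[0.35,1.5,5.95,0,0],[0.35,1.5,5.95,0,0],[0.35,1.5,5.95,0,0]]]' --grip_force 40

```text
time: 1.4
eef_pos: [383.2, 196.4, 231.9]
orientation: [[0.0, 0.984, 0.176], [0.0, 0.176, -0.984], [-1.0, 0.0, -0.0]]
ft_force: [0.3, 0.2, 0.3]
finger_gap: -0.1
```

servo_tool --plan '[[[0.35,1.5,5.94,0,0],[0.35,1.5,5.94,0,0],[0.35,1.5,5.94,0,0],[0.35,1.5,5.94,0,0],[0.35,1.5,5.94,0,0],[0.35,1.5,5.94,0,0],[0.35,1.5,5.94,0,0],[0.35,1.5,5.94,0,0],[0,0,0,0,0],[0,0,0,0,0]]]'

```text
time: 2.65
eef_pos: [583.9, -248.6, 203.0]
orientation: [[-0.002, 0.985, 0.175], [0.001, 0.175, -0.985], [-1.0, -0.001, -0.001]]
ft_force: [-0.5, 0.9, 0.0]
finger_gap: -0.1
```

```bash
python3 - <<'E'
from h import *
st(); c=cam('wrist','w1.png'); np.savez('/tmp/w1.npz',W=cloud(c),**c)
E
```

```text
2.65 [ 583.9 -248.6  203. ] [-0.5  0.9  0. ] -0.1
[[-0.0016, 0.9846, 0.1746], [0.0006, 0.1746, -0.9846], [-1.0, -0.0014, -0.0009]] [-0.148  0.441 -0.042 -0.    -1.09   1.895]
```

View pics/w1.png

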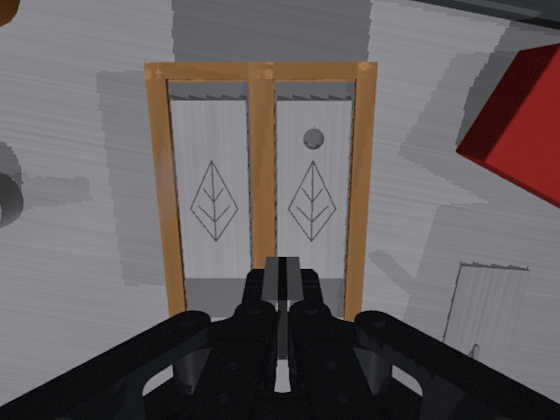

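```bash
cat >> h.py <<'E'
def px2w(c,u,v,z):
    R=np.array(c['R']);t=np.array(c['t']).ravel();C=-R.T@t
    r=R.T@np.array([(u-c['cx'])/c['fx'],(v-c['cy'])/c['fy'],1]); return C+r*(z-C[2])/r[2]
def loc(P,O,deg):
    a=np.radians(deg); d=np.array(P)[:2]-O; return np.array([d@[np.cos(a),np.sin(a)],d@[-np.sin(a),np.cos(a)]])
E
python3 - <<'E'
from h import *
d=np.load('/tmp/w1.npz')
for n,u,v,z in [('hole',313,139,60),('plate rear L',277,100,60),('plate rear R',351,100,60),('front L',277,279,60),('front R',345,279,60),('board rear L',146,63,62),('board rear R',377,63,62),('blank rear l',170,99,60),('blank front l',183,278,60)]:
    P=px2w(d,u,v,z); print(n,P.round(1),loc(P,np.array([577.7,-235.9]),10.1).round(1), d['W'][v,u].round(1))
W=d['W'][130:250,285:340].reshape(-1,3); print(np.nanmedian(W[:,2]))
E
```

```text
hole [ 630.9 -262.2   60. ] [ 47.7 -35.2] [ 630.6 -262.5   57. ]
plate rear L [ 651.8 -233.7   60. ] [ 73.4 -10.8] [ 651.8 -233.6   56.7]
plate rear R [ 660.4 -281.9   60. ] [ 73.3 -59.8] [ 660.4 -282.5   57.1]
front L [ 522.4 -256.1   60. ] [-58.  -10.2] [ 595.  -245.4  201.1]
front R [ 531.5 -307.1   60. ] [-58. -62.] [ 530.  -308.    56.9]
board rear L [ 659.7 -147.2   62. ] [96.3 73. ] [ 659.7 -147.6   63.3]
board rear R [ 685.5 -292.8   62. ] [ 96.1 -75. ] [ 685.5 -292.9   61.5]
blank rear l [ 640.1 -163.8   60. ] [74.1 60.1] [ 639.8 -162.6   55.8]
blank front l [ 510.7 -185.4   60. ] [-57.1  61.5] [ 511.2 -185.6   60.8]
60.186640761976435
```

servo_tool --plan '[[[0,0.45,0.72,0,0],[0,0.44,0.72,0,0],[0,0.44,0.72,0,0],[3,0,0,0,0],[3,0,0,0,0],[2.5,0,0,0,0],[1.5,0,0,0,0],[1.0,0,0,0,0],[0.2,0,0,0,0],[0,0,0,0,0]]]'

```text
time: 3.95
eef_pos: [601.8, -267.6, 92.6]
orientation: [[0.001, 0.984, 0.176], [-0.0, 0.176, -0.984], [-1.0, 0.001, 0.001]]
ft_force: [0.4, 0.2, -0.8]
finger_gap: 0.1
```

servo_tool --plan '[[[0,0,0,0,0],[0.05,0,0,0,0],[0.05,0,0,0,0],[0.05,0,0,0,0],[0.05,0,0,0,0],[0.05,0,0,0,0],[0.05,0,0,0,0],[0.05,0,0,0,0],[0.05,0,0,0,0],[0,0,0,0,0]]]'

```text
time: 5.2
eef_pos: [601.3, -267.5, 87.8]
orientation: [[-0.0, 0.984, 0.175], [0.0, 0.175, -0.984], [-1.0, -0.0, -0.0]]
ft_force: [0.3, 0.2, -0.5]
finger_gap: 0.0
```

servo_tool --plan '[[[0.04,0,0,0,0],[0.04,0,0,0,0],[0.04,0,0,0,0],[0.04,0,0,0,0],[0.04,0,0,0,0],[0,0,0,0,0],[0,0,0,0,0],[0,0,0,0,0],[0,0,0,0,0],[0,0,0,0,0]]]'

```text
time: 6.45
eef_pos: [601.3, -267.5, 85.8]
orientation: [[0.0, 0.984, 0.175], [-0.0, 0.175, -0.984], [-1.0, 0.0, 0.0]]
ft_force: [-0.2, 0.6, -0.4]
finger_gap: 0.1
```

servo_tool --plan '[[[0.03,0,0,0,0],[0.03,0,0,0,0],[0.03,0,0,0,0],[0,0,0,0,0],[0,0,0,0,0],[0,0,0,0,0],[0,0,0,0,0],[0,0,0,0,0],[0,0,0,0,0],[0,0,0,0,0]]]'

```text
time: 7.7
eef_pos: [601.4, -267.5, 85.2]
orientation: [[0.0, 0.984, 0.176], [-0.0, 0.176, -0.984], [-1.0, 0.0, 0.0]]
ft_force: [-0.6, 1.4, 3.8]
finger_gap: 0.1
```

servo_tool --plan '[[[0.02,0,0,0,0],[0,0,0,0,0],[0,0,0,0,0],[0,-0.1,0,0,0],[0,-0.1,0,0,0],[0,-0.1,0,0,0],[0,-0.1,0,0,0],[0,-0.1,0,0,0],[0,0,0,0,0],[0,0,0,0,0]]]'

```text
time: 8.95
eef_pos: [596.8, -268.6, 85.2]
orientation: [[0.001, 0.984, 0.176], [-0.0, 0.176, -0.984], [-1.0, 0.001, 0.001]]
ft_force: [1.5, 0.1, 5.5]
finger_gap: -0.0
```

```bash
python3 - <<'E'
from h import *
st(); c=cam('wrist','w2.png'); np.savez('/tmp/w2.npz',W=cloud(c),**c)
E
```

```text
8.95 [ 596.8 -268.6   85.2] [1.5 0.1 5.5] -0.0
[[0.0011, 0.9845, 0.1755], [-0.0005, 0.1755, -0.9845], [-1.0, 0.001, 0.0007]] [-0.176  0.587 -0.118  0.    -0.865  1.923]
```

View pics/w2.png

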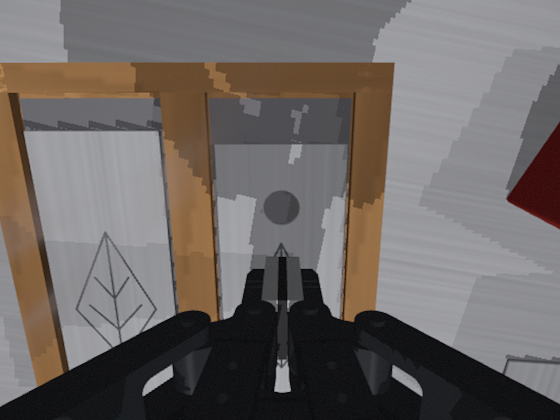

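servo_tool --plan '[[[0,-0.15,0,0,0],[0,-0.25,0,0,0],[0,-0.25,0,0,0],[0,-0.25,0,0,0],[0,-0.25,0,0,0],[0,-0.25,0,0,0],[0,-0.25,0,0,0],[0,-0.25,0,0,0],[0,-0.15,0,0,0],[0,0,0,0,0]]]'

```text
time: 10.25
eef_pos: [576.4, -272.1, 85.2]
orientation: [[0.001, 0.984, 0.176], [-0.0, 0.176, -0.984], [-1.0, 0.001, 0.001]]
ft_force: [1.6, -0.2, 5.6]
finger_gap: 0.1
```

servo_tool --plan '[[[0,-0.25,0,0,0],[0,-0.35,0,0,0],[0,-0.35,0,0,0],[0,-0.35,0,0,0],[0,-0.35,0,0,0],[0,-0.35,0,0,0],[0,-0.35,0,0,0],[0,-0.35,0,0,0],[0,-0.2,0,0,0],[0,0,0,0,0]]]'

```text
time: 11.5
eef_pos: [547.8, -277.2, 85.1]
orientation: [[0.001, 0.984, 0.176], [-0.0, 0.176, -0.984], [-1.0, 0.001, 0.001]]
ft_force: [0.6, -0.5, 5.2]
finger_gap: -0.2
```

```bash
python3 - <<'E'
from h import *
c=cam('wrist','w3.png'); cam('top','t3.png')
E
```

```text
(no output)
```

View pics/w3.png

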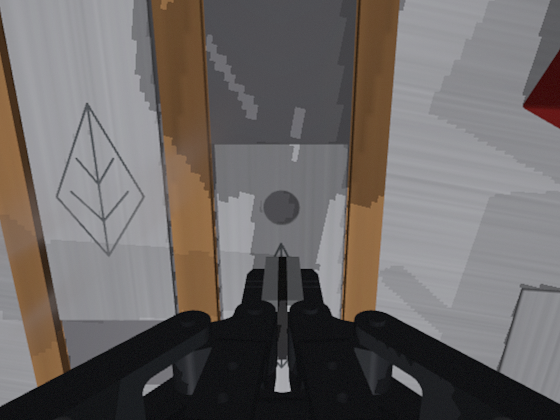

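servo_tool --plan '[[[0,-0.25,0,0,0],[0,-0.4,0,0,0],[0,-0.4,0,0,0],[0,-0.4,0,0,0],[0,-0.4,0,0,0],[0,-0.4,0,0,0],[0,-0.4,0,0,0],[0,-0.35,0,0,0],[0,-0.25,0,0,0],[0,0,0,0,0]]]'

```text
time: 12.85
eef_pos: [515.8, -283.0, 85.1]
orientation: [[0.001, 0.984, 0.175], [-0.0, 0.175, -0.984], [-1.0, 0.001, 0.001]]
ft_force: [0.7, 1.0, 5.2]
finger_gap: -0.0
```

servo_tool --plan '[[[-0.3,0,0,0,0],[-1.2,0,0,0,0],[-2.5,0,0,0,0],[-3,0,0,0,7.4],[-1,0,0,0,7.4],[0,-1.7,0,0,7.4],[0,-1.7,0,0,7.4],[0,-1.6,0,0,7.4],[0,0,0,0,7.4],[0,0,0,0,7.4]]]'

```text
time: 14.1
eef_pos: [466.6, -291.7, 164.7]
orientation: [[0.0, 0.985, 0.175], [-0.0, 0.175, -0.985], [-1.0, 0.0, 0.0]]
ft_force: [0.1, -0.3, 0.0]
finger_gap: 74.1
```

```bash
python3 - <<'E'
from h import *
st();c=cam('wrist','w4.png'); np.savez('/tmp/w4.npz',W=cloud(c),**c)
E
```

```text
14.1 [ 466.6 -291.7  164.7] [ 0.1 -0.3  0. ] 74.1
[[0.0003, 0.9845, 0.1753], [-0.0003, 0.1753, -0.9845], [-1.0, 0.0003, 0.0003]] [-0.264  0.344 -0.305  0.    -0.921  2.011]
```

View pics/w4.png

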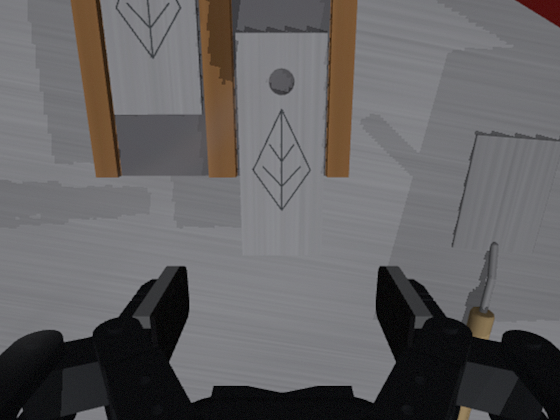

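```bash
python3 - <<'E'
from h import *
d=np.load('/tmp/w4.npz');s=env.read_state();p=np.array(s['eef_pos']);T=np.array(s['orientation'])
for n,u,v,z in [('front L',241,255,60),('front R',323,255,60),('rear L',236,31,60),('rear R',328,31,60),('hole',282,82,60),('edge',218,177,62),('edgeR',340,177,62)]:
    P=px2w(d,u,v,z); print(n,P.round(1),(T.T@(P-p)).round(1))
E
```

```text
front L [ 437.6 -270.9   60. ] [104.7 -25.1 -25.6]
front R [ 446.8 -322.3   60. ] [104.7 -25.1  26.7]
rear L [ 566.7 -249.3   60. ] [104.7 105.7 -24.1]
rear R [ 575.4 -298.1   60. ] [104.7 105.7  25.4]
hole [ 545.3 -278.3   60. ] [104.7  79.6   0.6]
edge [ 485.9 -250.2   62. ] [102.7  26.  -37.4]
edgeR [ 498.6 -321.6   62. ] [102.7  26.   35. ]
```

servo_tool --plan '[[[2.5,0,0,0,7.4],[3,0,0,0,7.4],[2.5,0,0,0,7.4],[1.5,0,0,0,7.4],[0.55,0,0,0,7.4],[0,0,0,0,7.4],[0,0,0,0,6.2],[0,0,0,0,6.0],[0,0,0,0,5.8],[0,0,0,0,5.6]]]' --grip_force 60

```text
time: 15.4
eef_pos: [466.5, -291.5, 64.4]
orientation: [[0.0, 0.984, 0.175], [-0.0, 0.175, -0.984], [-1.0, 0.0, 0.0]]
ft_force: [0.3, 0.1, 0.9]
finger_gap: 55.7
```

```bash
python3 - <<'E'
from h import *
st();c=cam('wrist','w5.png'); cam('side','s5.png')
E
```

```text
15.4 [ 466.5 -291.5   64.4] [0.3 0.1 0.9] 55.7
[[0.0004, 0.9845, 0.1754], [-0.0001, 0.1754, -0.9845], [-1.0, 0.0003, 0.0002]] [-0.264  0.475 -0.408  0.    -0.688  2.011]
```

View pics/w5.png

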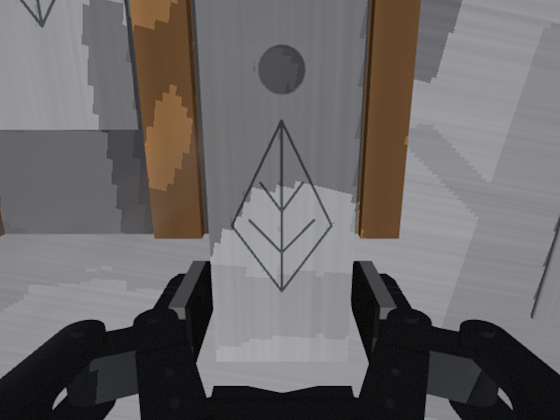

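servo_tool --plan '[[[0,0,0,0,5.3],[0,0,0,0,5.1],[0,0,0,0,4.9],[0,0,0,0,4.5],[0,0,0,0,4.5],[0,0,0,0,4.5],[0,0,0,0,4.5],[0,0,0,0,4.5],[-0.1,0,0,0,4.5],[-0.1,0,0,0,4.5]]]' --grip_force 90

```text
time: 16.75
eef_pos: [466.0, -291.2, 65.5]
orientation: [[-0.001, 0.985, 0.175], [0.001, 0.175, -0.985], [-1.0, -0.001, -0.001]]
ft_force: [0.0, -0.2, -2.3]
finger_gap: 46.9
```

```bash
python3 - <<'E'
from h import *
st();c=cam('wrist','w6.png'); np.savez('/tmp/w6.npz',W=cloud(c),**c)
E
```

```text
16.75 [ 466.  -291.2   65.5] [ 0.  -0.2 -2.3] 46.9
[[-0.0011, 0.9846, 0.1749], [0.0007, 0.1749, -0.9846], [-1.0, -0.001, -0.0009]] [-2.640e-01  4.730e-01 -4.070e-01 -1.000e-03 -6.920e-01  2.011e+00]
```

View pics/w6.png

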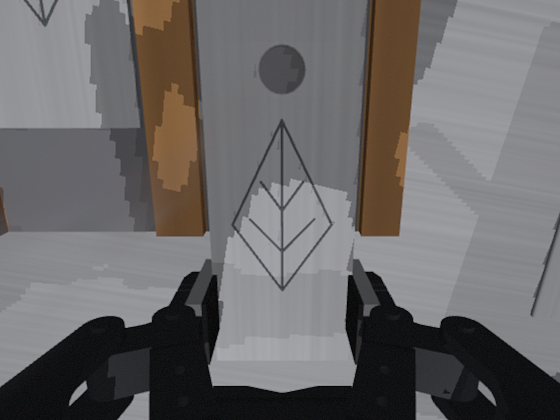

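servo_tool --plan '[[[0,0,0,0,4.2],[0,0,0,0,4.2],[-0.1,0,0,0,4.2],[-0.15,0,0,0,4.2],[-0.15,0,0,0,4.2],[-0.2,0,0,0,4.2],[-0.2,0,0,0,4.2],[-0.2,0,0,0,4.2],[0,0,0,0,4.2],[0,0,0,0,4.2]]]'

```text
time: 18.05
eef_pos: [466.4, -291.5, 76.2]
orientation: [[-0.0, 0.984, 0.175], [0.0, 0.175, -0.984], [-1.0, -0.0, -0.0]]
ft_force: [-0.6, -0.0, -1.6]
finger_gap: 46.8
```

```bash
python3 - <<'E'
from h import *
st();c=cam('wrist','w7.png'); np.savez('/tmp/w7.npz',W=cloud(c),**c); c=cam('side','s7.png')
W=np.load('/tmp/w7.npz')['W']
s=env.read_state();p=np.array(s['eef_pos']);T=np.array(s['orientation'])
for v in range(30,360,30):
    print(v,((np.nanmedian(W[v-2:v+3,270:295].reshape(-1,3),axis=0)-p)@T).round(1))
E
```

```text
18.05 [ 466.4 -291.5   76.2] [-0.6 -0.  -1.6] 46.8
[[-0.0, 0.9845, 0.1754], [0.0, 0.1754, -0.9845], [-1.0, -0.0, -0.0]] [-0.264  0.458 -0.398 -0.    -0.715  2.011]
30 [ 6.1 91.9  0.6]
60 [18.9 84.5  0.5]
90 [18.7 74.8  0.5]
120 [ 5.7 65.5  0.6]
150 [ 5.5 56.   0.6]
180 [ 5.3 46.   0.5]
210 [ 5.2 35.6  0.5]
240 [ 5.  24.9  0.5]
270 [ 4.9 13.4  0.6]
300 [4.8 1.5 0.6]
330 [  4.6 -11.    0.5]
```

View pics/w7.png

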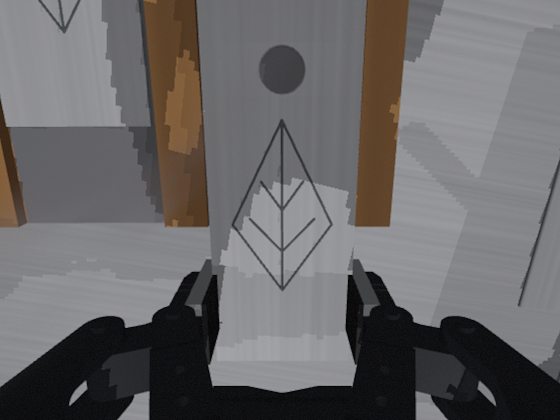

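servo_tool --plan '[[[-0.4,0,0,0,4.2],[-0.8,0,0,0,4.2],[-1.2,0,0,0,4.2],[-1.2,0,0,0,4.2],[-1.2,0,0,1.5,4.2],[-1.2,0,0,2.2,4.2],[-1.2,0,0,2.2,4.2],[-0.8,0,0,2.2,4.2],[-0.4,0,0,2.2,4.2],[0,0,0,1.04,4.2]]]'

```text
time: 19.4
eef_pos: [466.6, -291.5, 161.1]
orientation: [[0.001, 1.0, -0.023], [-0.0, -0.023, -1.0], [-1.0, 0.001, 0.0]]
ft_force: [-0.3, 0.1, -2.1]
finger_gap: 46.7
```

servo_tool --plan '[[[0,0.1,-1,0,4.2],[0,0.1,-2,0,4.2],[0,0.1,-3,0,4.2],[0,0.1,-3,0,4.2],[0,0.1,-3,0,4.2],[0,0.1,-3,0,4.2],[0,0.1,-3,0,4.2],[0,0.1,-3,0,4.2],[0,0.1,-3,0,4.2],[0,0.1,-3,0,4.2]]]'

```text
time: 20.65
eef_pos: [481.9, -20.3, 160.1]
orientation: [[-0.0, 1.0, -0.021], [-0.0, -0.021, -1.0], [-1.0, -0.0, 0.0]]
ft_force: [0.7, -0.7, -1.4]
finger_gap: 46.6
```

servo_tool --plan '[[[0,0.1,-3,0,4.2],[0,0.1,-3,0,4.2],[0,0.1,-3,0,4.2],[0,0.1,-3,0,4.2],[0,0,-3,0,4.2],[0,0,-2,0,4.2],[0,0,-1,0,4.2],[0,0,-0.4,0,4.2],[0,0,0,0,4.2],[0,0,0,0,4.2]]]'

```text
time: 21.9
eef_pos: [490.2, 161.4, 160.2]
orientation: [[-0.0, 1.0, -0.022], [-0.0, -0.022, -1.0], [-1.0, -0.0, 0.0]]
ft_force: [0.1, -0.3, -1.9]
finger_gap: 46.8
```

```bash
python3 - <<'E'
from h import *
st();c=cam('wrist','w8.png'); np.savez('/tmp/w8.npz',W=cloud(c),**c)
E
```

```text
21.9 [490.2 161.4 160.2] [ 0.1 -0.3 -1.9] 46.8
[[-0.0003, 0.9997, -0.0225], [-0.0002, -0.0225, -0.9997], [-1.0, -0.0003, 0.0002]] [ 0.633  0.296 -0.392 -0.    -0.883  0.915]
```

View pics/w8.png

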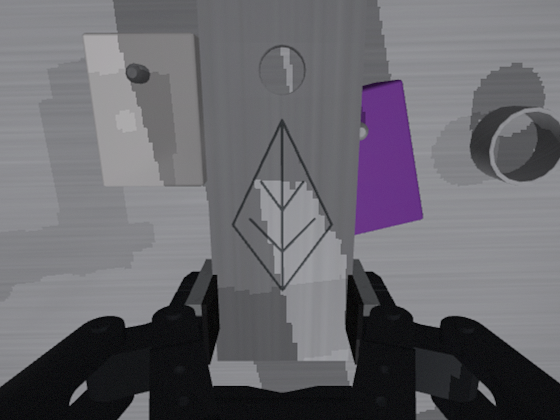

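```bash
python3 - <<'E'
from h import *
I=cv2.imread('pics/w8.png')
cv2.imwrite('pics/z8.png',cv2.resize(I[20:200,60:220],(640,720)[:1]+(720,),interpolation=cv2.INTER_CUBIC)[:600])
cv2.imwrite('pics/z8p.png',cv2.resize(I[55:95,115:165],(800,640),interpolation=cv2.INTER_CUBIC)[:600])
cv2.imwrite('pics/z8h.png',cv2.resize(I[40:100,250:320],(700,600),interpolation=cv2.INTER_CUBIC))
E
```

```text
(no output)
```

View pics/z8p.png

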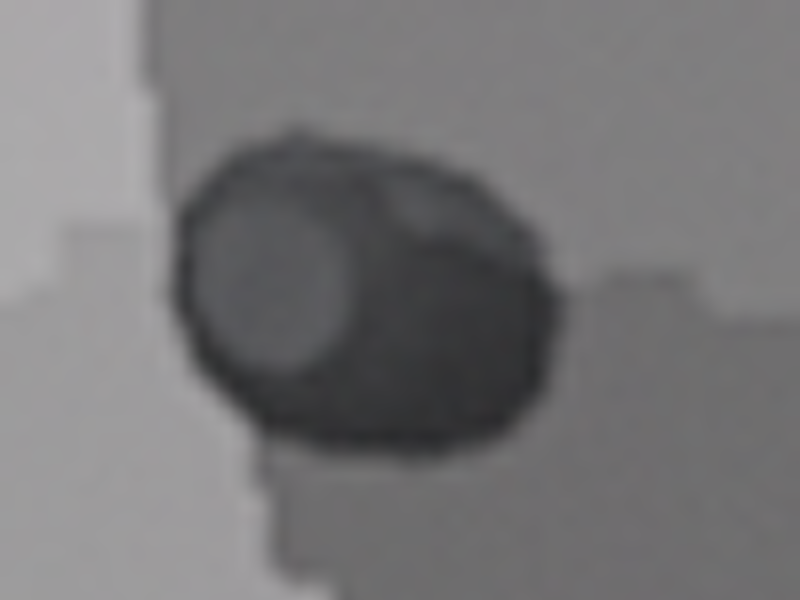

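View pics/z8.png

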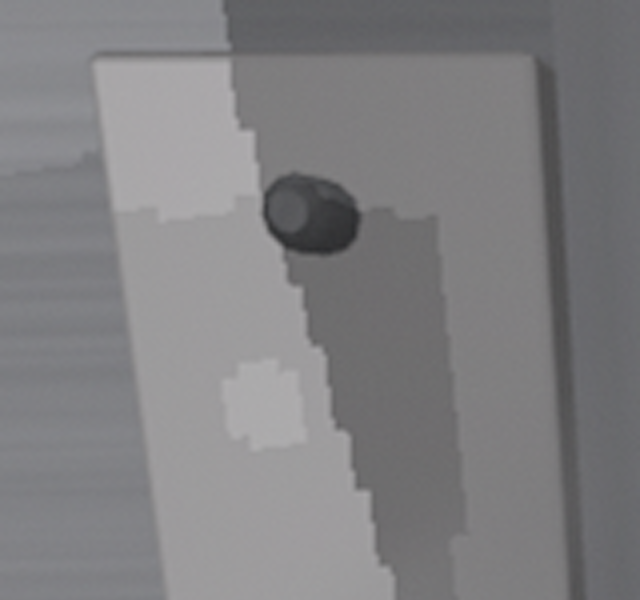

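View pics/z8h.png

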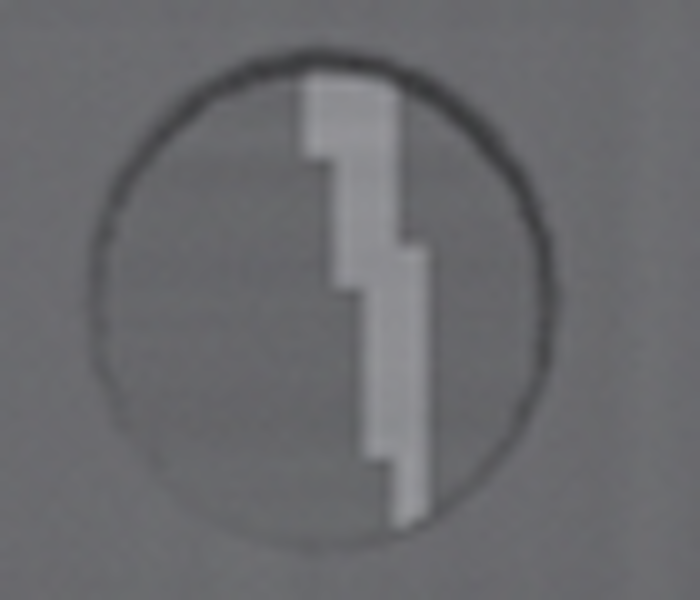

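```bash
python3 - <<'E'
from h import *
d=np.load('/tmp/w8.npz');s=env.read_state();p=np.array(s['eef_pos']);T=np.array(s['orientation'])
def f(n,u,v,z):
    P=px2w(d,u,v,z); q=T.T@(P-p); print(n,P.round(1),q.round(2)); return q
f('pintop',131.5,72.4,73);f('foot',140.4,73.9,60);h=f('hole top',281.7,69.5,160.2-5.9)
a=f('TL',83.4,33.4,60);b=f('TR',193.8,33.4,60);c=f('Llow',101.5,169.5,60);e=f('Rlow',205,186,60);g=f('FL',104,186,60)
print(np.degrees(np.arctan2((a-c)[2],(a-c)[1])),np.degrees(np.arctan2((b-a)[1],(b-a)[2])),np.degrees(np.arctan2((b-e)[2],(b-e)[1])))
I=d['img'];g=cv2.cvtColor(I,cv2.COLOR_BGR2GRAY)
# plate edges
f('pl L',213,230,154.5);f('pl L top',198,20,154.2);f('pl R',354,230,154.5);f('pl R top',364,20,154.2)
W=d['W']
for v in range(10,360,25): print(v,((np.nanmedian(W[v-2:v+3,225:235].reshape(-1,3),axis=0)-p)@T).round(1),((np.nanmedian(W[v-2:v+3,325:335].reshape(-1,3),axis=0)-p)@T).round(1))
E
```

```text
pintop [576.  235.9  73. ] [ 87.2   84.08 -76.38]
foot [575.9 236.   60. ] [100.2   83.99 -76.5 ]
hole top [570.9 159.3 154.3] [ 5.91 80.68  0.35]
TL [596.7 263.5  60. ] [ 100.2   104.19 -104.44]
TR [595.4 205.2  60. ] [100.2  104.19 -46.12]
Llow [523.9 265.6  60. ] [ 100.21   31.32 -104.84]
Rlow [512.6 206.   60. ] [100.22  21.42 -45.04]
FL [514.  265.7  60. ] [ 100.21   21.44 -104.71]
0.3170807732037178 -0.003735722432900884 -0.7480571152791164
pl L [519.  184.3 154.5] [  5.72  28.33 -23.47]
pl L top [585.3 183.8 154.2] [  6.01  94.54 -24.52]
pl R [517.9 135.4 154.5] [ 5.72 28.31 25.38]
pl R top [584.1 134.5 154.2] [ 6.01 94.54 24.81]
10 [  6.4  97.3 -15.2] [ 6.2 97.3 14.4]
35 [  6.2  90.5 -15.3] [ 6.1 90.4 14.8]
60 [  6.   83.5 -15.5] [ 6.1 83.4 14.9]
85 [  5.9  76.2 -15.9] [ 5.8 76.2 15.3]
110 [  5.8  68.6 -16.2] [ 5.9 68.6 15.5]
135 [  6.   60.8 -16.5] [ 5.6 60.8 15.8]
160 [  5.5  52.8 -16.7] [ 5.7 52.8 15.9]
185 [  5.5  44.4 -17.1] [ 5.6 44.3 16.3]
210 [  5.4  35.7 -17.4] [ 5.3 35.7 16.6]
235 [  5.2  26.8 -17.8] [ 5.2 26.7 16.8]
260 [  5.2  17.3 -18.2] [ 5.1 17.2 17.2]
285 [  4.7   7.5 -18.5] [ 4.8  7.5 17.5]
310 [  4.9  -2.6 -18.9] [ 4.8 -2.7 17.9]
335 [  4.7 -13.3 -19.3] [  4.6 -13.1  18.2]
```

servo_tool --plan '[[[0,0.1,-0.7,0,4.2],[0,0.1,-1.5,0,4.2],[0,0.1,-2,0,4.2],[0,0.03,-1.8,0,4.2],[0.5,0,-1.2,0,4.2],[1,0,-0.48,0,4.2],[1.5,0,0,0,4.2],[1.2,0,0,0,4.2],[0.6,0,0,0,4.2],[0.2,0,0,0,4.2]]]'

```text
time: 23.2
eef_pos: [495.2, 238.4, 109.7]
orientation: [[-0.001, 1.0, -0.022], [-0.001, -0.022, -1.0], [-1.0, -0.001, 0.001]]
ft_force: [-0.3, -0.3, -1.3]
finger_gap: 46.6
```

servo_tool --plan '[[[0,0,0,0,4.2],[0,0,0,0,4.2],[0,0,0,0,4.2],[0,0,0,0,4.2],[0,0,0,0,4.2],[0,0,0,0,4.2],[0,0,0,0,4.2],[0,0,0,0,4.2],[0,0,0,0,4.2],[0,0,0,0,4.2]]]'

```text
time: 24.45
eef_pos: [495.2, 238.8, 110.2]
orientation: [[-0.0, 1.0, -0.022], [-0.0, -0.022, -1.0], [-1.0, -0.0, 0.0]]
ft_force: [-0.2, 0.0, -1.3]
finger_gap: 46.8
```

```bash
python3 - <<'E'
from h import *
st();c=cam('wrist','w9.png'); np.savez('/tmp/w9.npz',W=cloud(c),**c)
cv2.imwrite('pics/z9h.png',cv2.resize(c['img'][35:105,245:325],(800,700),interpolation=cv2.INTER_CUBIC)[:600])
E
```

```text
24.45 [495.2 238.8 110.2] [-0.2  0.  -1.3] 46.8
[[-0.0, 0.9998, -0.0216], [-0.0, -0.0216, -0.9998], [-1.0, -0.0, 0.0]] [ 0.744  0.41  -0.367 -0.    -0.794  0.805]
```

View pics/w9.png

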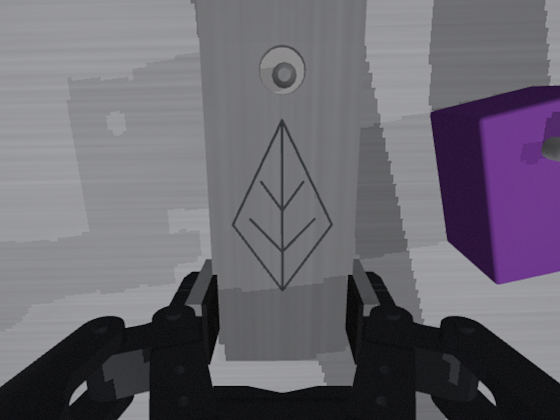

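View pics/z9h.png

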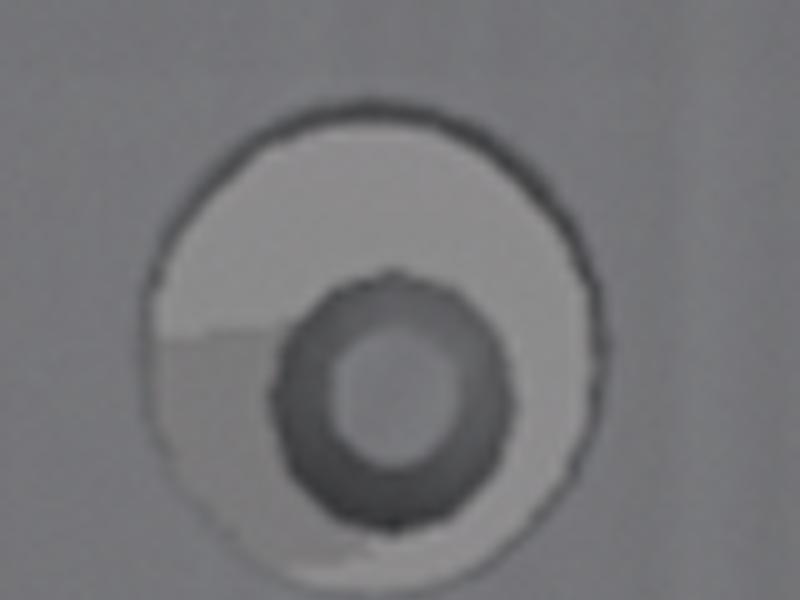

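```bash
python3 - <<'E'
from h import *
d=np.load('/tmp/w9.npz');s=env.read_state();p=np.array(s['eef_pos']);T=np.array(s['orientation'])
def f(n,u,v,z):
    P=px2w(d,u,v,z); q=T.T@(P-p); print(n,P.round(1),q.round(2)); return q
f('pintop',284,74,73);f('pinbody',284,74.8,69);f('hole',245+37.3-.5,35+34.6-.5,110.2-5.9)
f('l',258.5,70,104.3);f('r',305.2,70,104.3);f('t',282,44.0,104.3);f('b',282,94.2,104.3)
f('rear left block?',200,20,60)
E
```

```text
pintop [576.1 235.9  73. ] [37.2  80.95  1.19]
pinbody [576.  235.8  69. ] [41.2  80.85  1.21]
hole [576.  236.7 104.3] [ 5.9  80.86  0.34]
l [575.9 243.9 104.3] [ 5.9  80.6  -6.82]
r [575.6 229.5 104.3] [ 5.9  80.6   7.54]
t [583.2 236.5 104.3] [ 5.9  87.99  0.41]
b [568.6 236.8 104.3] [ 5.9  73.47  0.4 ]
rear left block? [598.  269.3  60. ] [ 50.2  102.16 -32.66]
```

servo_tool --plan '[[[0,0,0.04,0,4.2],[0.2,0.01,0.04,0,4.2],[0.4,0,0,0,4.2],[0.6,0,0,0,4.2],[0.6,0,0,0,4.2],[0.5,0,0,0,4.2],[0.3,0,0,0,4.2],[0,0,0,0,4.2],[0,0,0,0,4.2],[0,0,0,0,4.2]]]'

```text
time: 25.75
eef_pos: [495.4, 238.1, 84.5]
orientation: [[0.0, 1.0, -0.022], [0.0, -0.022, -1.0], [-1.0, 0.0, -0.0]]
ft_force: [0.4, 0.6, -1.9]
finger_gap: 46.3
```

```bash
python3 - <<'E'
from h import *
st();c=cam('wrist','w10.png'); np.savez('/tmp/w10.npz',W=cloud(c),**c)
cv2.imwrite('pics/z10h.png',cv2.resize(c['img'][35:105,245:325],(800,700),interpolation=cv2.INTER_CUBIC)[:600])
E
```

```text
25.75 [495.4 238.1  84.5] [ 0.4  0.6 -1.9] 46.3
[[0.0004, 0.9998, -0.0216], [0.0004, -0.0216, -0.9998], [-1.0, 0.0004, -0.0004]] [ 0.743  0.445 -0.392  0.    -0.733  0.806]
```

View pics/w10.png

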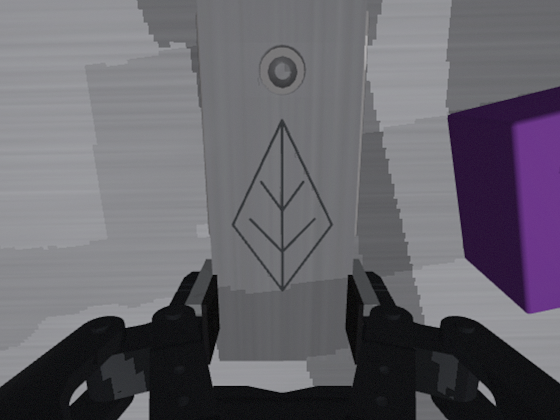

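View pics/z10h.png

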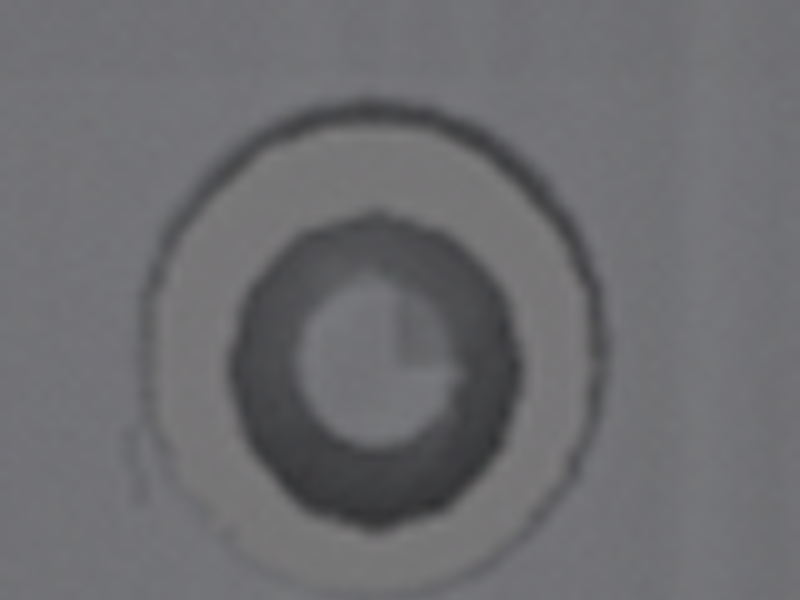

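servo_tool --plan '[[[0.12,0,0,0,4.2],[0.12,0,0,0,4.2],[0.12,0,0,0,4.2],[0.12,0,0,0,4.2],[0.12,0,0,0,4.2],[0.12,0,0,0,4.2],[0.12,0,0,0,4.2],[0.12,0,0,0,4.2],[0.1,0,0,0,4.2],[0,0,0,0,4.2]]]'

```text
time: 27.05
eef_pos: [495.2, 238.0, 73.5]
orientation: [[-0.0, 1.0, -0.022], [-0.0, -0.022, -1.0], [-1.0, -0.0, 0.0]]
ft_force: [-0.4, -0.0, -1.7]
finger_gap: 46.9
```

servo_tool --plan '[[[0.05,0,0,0,4.2],[0.05,0,0,0,4.2],[0.05,0,0,0,4.2],[0.05,0,0,0,4.2],[0.05,0,0,0,4.2],[0.05,0,0,0,4.2],[0,0,0,0,4.2],[0,0,0,0,4.2],[0,0,0,0,4.2],[0,0,0,0,4.2]]]'

```text
time: 28.3
eef_pos: [495.3, 238.0, 70.6]
orientation: [[0.0, 1.0, -0.022], [0.0, -0.022, -1.0], [-1.0, 0.0, -0.0]]
ft_force: [0.9, -0.1, -2.4]
finger_gap: 46.6
```

```bash
python3 - <<'E'
from h import *
st();c=cam('wrist','w11.png'); np.savez('/tmp/w11.npz',W=cloud(c),**c)
cv2.imwrite('pics/z11.png',cv2.resize(c['img'][0:150,160:400],(800,500),interpolation=cv2.INTER_CUBIC))
E
```

```text
28.3 [495.3 238.   70.6] [ 0.9 -0.1 -2.4] 46.6
[[0.0001, 0.9998, -0.0216], [0.0, -0.0216, -0.9998], [-1.0, 0.0001, -0.0]] [ 0.743  0.465 -0.404  0.    -0.702  0.806]
```

View pics/z11.png

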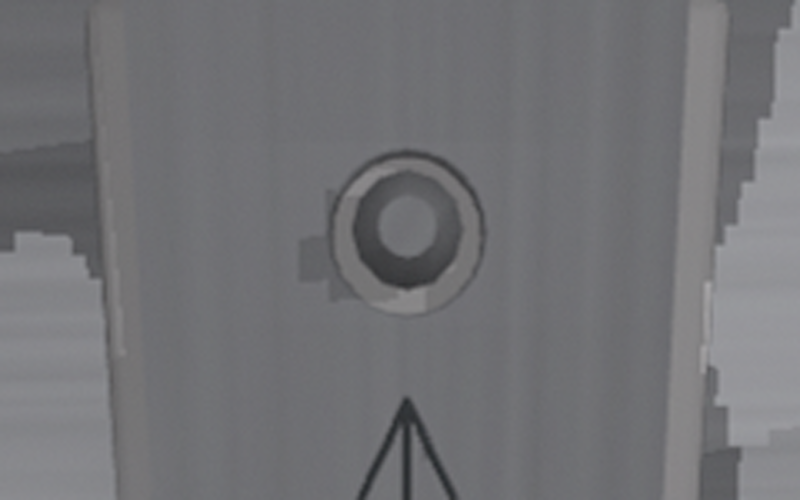

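servo_tool --plan '[[[0.03,0,0.02,0,4.2],[0.03,0,0.02,0,4.2],[0.03,0,0,0,4.2],[0.02,0,0,0,4.2],[0,0,0,0,4.2],[0,0,0,0,4.2],[0,0,0,0,4.2],[0,0,0,0,4.2],[0,0,0,0,4.2],[0,0,0,0,4.2]]]'

```text
time: 29.6
eef_pos: [495.3, 237.6, 69.5]
orientation: [[-0.0, 1.0, -0.022], [-0.0, -0.022, -1.0], [-1.0, -0.0, 0.0]]
ft_force: [-0.3, -0.7, -1.8]
finger_gap: 46.6
```

servo_tool --plan '[[[0.03,0,0,0,4.2],[0.03,0,0,0,4.2],[0.02,0,0,0,4.2],[0,0,0,0,4.2],[0,0,0,0,4.2],[0,0,0,0,4.2],[0,0,0,0,4.2],[0,0,0,0,4.2],[0,0,0,0,4.2],[0,0,0,0,4.2]]]'

```text
time: 30.85
eef_pos: [495.3, 237.6, 68.7]
orientation: [[0.0, 1.0, -0.022], [0.0, -0.022, -1.0], [-1.0, 0.0, -0.0]]
ft_force: [0.6, -0.1, -1.5]
finger_gap: 46.3
```

servo_tool --plan '[[[0.02,0,0,0,4.2],[0.02,0,0,0,4.2],[0.02,0,0,0,4.2],[0,0,0,0,4.2],[0,0,0,0,4.2],[0,0,0,0,4.2],[0,0,0,0,4.2],[0,0,0,0,4.2],[0,0,0,0,4.2],[0,0,0,0,4.2]]]'

```text
time: 32.1
eef_pos: [495.3, 237.6, 68.1]
orientation: [[0.0, 1.0, -0.021], [-0.0, -0.021, -1.0], [-1.0, 0.0, 0.0]]
ft_force: [0.2, -0.0, -0.7]
finger_gap: 46.6
```

```bash
python3 - <<'E'
from h import *
s=st();c=cam('wrist','w12.png'); W=cloud(c);p=np.array(s['eef_pos']);T=np.array(s['orientation'])
for v in range(10,360,35): print(v,((np.nanmedian(W[v-2:v+3,225:235].reshape(-1,3),axis=0)-p)@T).round(1),((np.nanmedian(W[v-2:v+3,325:335].reshape(-1,3),axis=0)-p)@T).round(1))
E
```

```text
32.1 [495.3 237.6  68.1] [ 0.2 -0.  -0.7] 46.6
[[0.0, 0.9998, -0.0215], [-0.0, -0.0215, -0.9998], [-1.0, 0.0, 0.0]] [ 0.743  0.469 -0.406  0.    -0.696  0.807]
10 [  5.3  97.2 -15. ] [ 5.  97.1 14.3]
45 [  5.3  87.7 -15.4] [ 4.9 87.6 14.8]
80 [  4.8  77.6 -15.7] [ 4.9 77.6 15. ]
115 [  5.1  67.2 -16.1] [ 5.1 67.2 15.4]
150 [  5.1  56.1 -16.6] [ 5.  56.2 15.8]
185 [  4.8  44.6 -17. ] [ 4.9 44.6 16.2]
220 [  4.7  32.2 -17.5] [ 4.8 32.3 16.6]
255 [  4.8  19.4 -18.2] [ 4.9 19.3 17.1]
290 [  4.7   5.7 -18.6] [ 4.7  5.6 17.4]
325 [  4.8  -8.9 -19.1] [ 4.7 -9.  18.1]
```

servo_tool --plan '[[[0.02,0,0,0,4.2],[0.02,0,0,0,4.2],[0,0,0,0,4.2],[0,0,0,0,4.2],[0,0,0,0,4.2],[0,0,0,0,4.2],[0,0,0,0,4.2],[0,0,0,0,4.2],[0,0,0,0,4.2],[0,0,0,0,4.2]]]'

```text
time: 33.4
eef_pos: [495.3, 237.6, 67.8]
orientation: [[0.0, 1.0, -0.022], [0.0, -0.022, -1.0], [-1.0, 0.0, -0.0]]
ft_force: [-1.4, 0.0, 4.2]
finger_gap: 47.1
```

servo_tool --plan '[[[0,0,0,0,4.8],[0,0,0,0,4.9],[0,0,0,0,5.0],[0,0,0,0,5.1],[0,0,0,0,5.2],[0,0,0,0,5.4],[0,0,0,0,5.8],[0,0,0,0,6.4],[0,0,0,0,7.0],[0,0,0,0,7.2]]]' --grip_force 30

```text
time: 34.65
eef_pos: [495.3, 237.6, 67.7]
orientation: [[-0.0, 1.0, -0.022], [-0.0, -0.022, -1.0], [-1.0, -0.0, 0.0]]
ft_force: [0.9, -0.0, -0.1]
finger_gap: 72.1
```

```bash
python3 - <<'E'
from h import *
s=st();c=cam('wrist','w13.png'); np.savez('/tmp/w13.npz',W=cloud(c),**c)
E
```

```text
34.65 [495.3 237.6  67.7] [ 0.9 -0.  -0.1] 72.1
[[-0.0, 0.9998, -0.0216], [-0.0, -0.0216, -0.9998], [-1.0, -0.0, 0.0]] [ 0.743  0.469 -0.407  0.    -0.695  0.807]
```

View pics/w13.png

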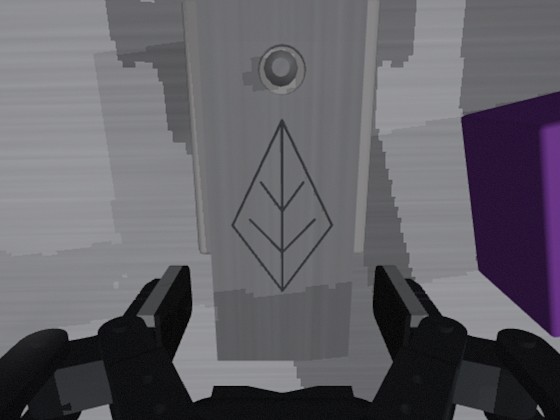

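servo_tool --plan '[[[-0.2,0,0,0,7.6],[-0.5,0,0,0,7.6],[-1,0,0,0,7.6],[-1.5,0,0,0,7.6],[-2,0,0,0,7.6],[-2,0,0,0,7.6],[-2,0,0,0,7.6],[-2,0,0,0,7.6],[-1,0,0,0,7.6],[0,0,0,0,7.6]]]'

```text
time: 35.95
eef_pos: [495.5, 237.8, 190.8]
orientation: [[0.002, 1.0, -0.022], [0.002, -0.022, -1.0], [-1.0, 0.002, -0.002]]
ft_force: [0.4, -0.0, -0.1]
finger_gap: 75.9
```

```bash
python3 - <<'E'
from h import *
s=st();c=cam('wrist','w14.png'); np.savez('/tmp/w14.npz',W=cloud(c),**c); c=cam('top','t14.png')
cv2.imwrite('pics/z14.png',cv2.resize(c['img'][170:270,170:420],(800,320),interpolation=cv2.INTER_CUBIC))
E
```

```text
35.95 [495.5 237.8 190.8] [ 0.4 -0.  -0.1] 75.9
[[0.0016, 0.9998, -0.0216], [0.0015, -0.0216, -0.9998], [-1.0, 0.0016, -0.0015]] [ 0.743  0.314 -0.275 -0.    -0.98   0.807]
```

View pics/w14.png

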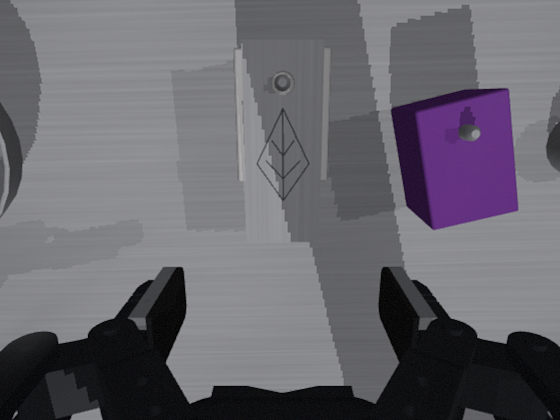

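View pics/z14.png

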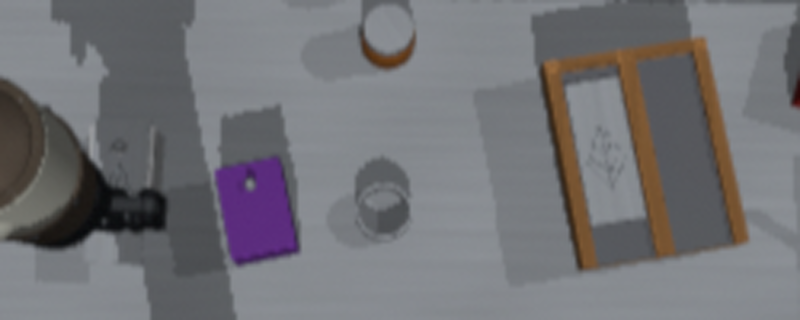

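```bash
python3 - <<'E'
from h import *
d=np.load('/tmp/w14.npz');W=d['W'];I=d['img']
w=W[50:235,255:312].reshape(-1,3); w=w[(w[:,2]>56)&(w[:,2]<68)]
A=np.c_[w[:,:2]-w[:,:2].mean(0),np.ones(len(w))]; k=np.linalg.lstsq(A,w[:,2],rcond=None)[0]; print('tilt deg',np.degrees(k[:2]),'z',k[2])
cv2.imwrite('pics/z15.png',cv2.resize(I[30:255,220:345],(333,600),interpolation=cv2.INTER_CUBIC))
cv2.imwrite('pics/z15b.png',cv2.resize(I[35:110,225:340],(800,522),interpolation=cv2.INTER_CUBIC))
cv2.imwrite('pics/z15c.png',cv2.resize(I[135:210,225:340],(800,522),interpolation=cv2.INTER_CUBIC))
E
```

```text
tilt deg [-0.17526415  0.04744666] z 63.11447037847877
```

View pics/z15b.png

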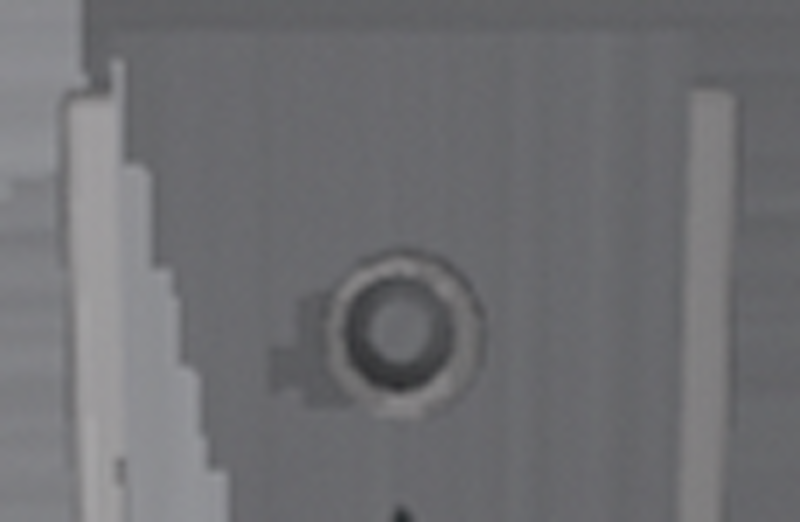

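View pics/z15c.png

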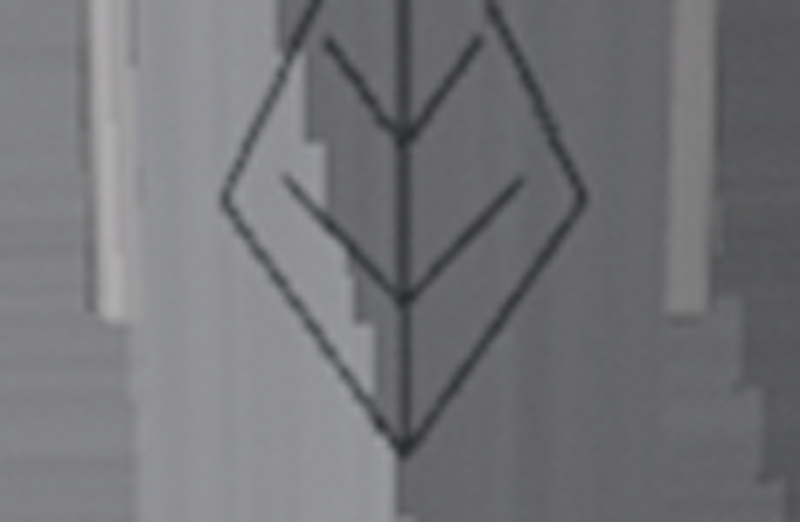

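```bash
python3 - <<'E'
from h import *
print(env.job_done())
E
```

```text
the job is handed in; nothing more can be done
None
```

I slid the holed plate about 87 mm along the right-hand (-y) groove with closed fingertips until it overhung the front edge by about 51 mm. The pressing force read 4 to 6 N at each check. I then pinched it across its width, lifted it, set its hole over the white block's pin with about 6 N, released it and backed straight up. I handed the job in at about 36 s.

**Last checks (wrist camera):**
- **Seating:** the pin is inside the hole, well centred. The plate top is level within about 0.2° and reads z ≈ 63 mm, as expected for a 60 mm block plus a 3 mm plate.
- **Squareness:** the plate is square to the block within about 0.3°.
- **Contact:** the gripper is clear, about 120 mm above the plate, with wrist force near zero.
- **Other objects:** in the last top view, the blank, purple block, jar and cutter look to be where they were. I did not measure them again, and the arm passed well above the others.

**Disagreements:**
- The top and wrist cameras differed by 1 to 4 mm. I used the wrist camera to align the hole over the pin.
- While gripped, the finger gap read about 47 mm on the 50 mm plate, but the plate did not slip.

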